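# Kit the pipe fittings on their silhouette plates

## Task

Lay out the fittings for the next pipe job: put the tee, the elbow, the long union and the short union each on the plywood plate with its own black silhouette, lying flat, covering the silhouette and pointing the same way. Set each one down gently, do not drop it, and leave all four at rest.

Things in the scene. Friction and masses are not known exactly. Their poses are not given: they have to be found in the camera images.
- tee_mid (a point): Galvanised pipe tee lying flat, about 0.35 kg. The point is where its pipe axes cross, 20 mm above what it lies on. Run along the point's x, mouths 44 mm either way; one branch along +y, mouth 64 mm from the point; z up. Pipe 34 mm diameter, thickened at each mouth to collars of 40 mm: on the run the collar is the last 16 mm, on the branch the last 28 mm (36 to 64 mm from the point). The branch collar is a good place to grip, fingers closing along x.
- elbow_mid (a point): Galvanised 90 degree pipe elbow lying flat, about 0.30 kg. The point is at its corner, where the pipe axes cross, 20 mm above what it lies on. One leg along the point's +x, the other along +y, both with the mouth 64 mm from the point; z up. Pipe 34 mm diameter, rounded corner of 20 mm radius, the last 28 mm of each leg (36 to 64 mm from the point) a collar of 40 mm diameter, a good place to grip across the leg.
- long_union_mid (a point): The longer of two straight galvanised pipe unions, lying on its side, 120 mm long along the point's x, about 0.35 kg. The point is its centre, 22 mm above what it lies on; z up. In the middle an eight-sided nut, 44 mm across flats and 30 mm long, resting on a flat with two upright flats facing +y and -y to grip; pipe ends 32 mm diameter with dark threads. Both ends alike.
- short_union_mid (a point): The shorter straight pipe union, 76 mm long along the point's x, about 0.25 kg; otherwise exactly like the long one (nut 44 mm across flats, 30 mm long; centre point 22 mm above what it lies on; z up).
- tee_plate: Fixed 6 mm thick plywood plate lying on the bench, 112 (x) by 108 (y) mm, with a flat black silhouette on its top face (no rim or recess). Origin: centre of the plate's underside, z up, plate top 6 mm above it. Silhouette of the tee: bar along x, with a branch along +y; its axes cross at x = 0, y = -22 mm, so that is where the tee's point belongs, with its x and y axes along the plate's.
- elbow_plate: Fixed 6 mm thick plywood plate lying on the bench, 112 by 112 mm, with a flat black silhouette on its top face (no rim or recess). Origin: centre of the plate's underside, z up, plate top 6 mm above it. Silhouette of the elbow: corner at x = -22 mm, y = -22 mm, legs along +x and +y, so that is where the elbow's point belongs, with its x and y axes along the plate's.
- long_plate: Fixed 6 mm thick plywood plate lying on the bench, 140 (x) by 80 (y) mm, with a flat black silhouette on its top face (no rim or recess). Origin: centre of the plate's underside, z up, plate top 6 mm above it. Silhouette of the long union, 124 mm along x with a wider middle, centred on the plate. Either way round will do.
- short_plate: Fixed 6 mm thick plywood plate lying on the bench, 100 (x) by 80 (y) mm, with a flat black silhouette on its top face (no rim or recess). Origin: centre of the plate's underside, z up, plate top 6 mm above it. Silhouette of the short union, 80 mm along x with a wider middle, centred on the plate. Either way round will do.

How it is judged:
At the end, for the whole second after the job is handed in: Each fitting lies flat on its own plate, its point within 12 mm in the plate's x and in its y of where the silhouette has it and within 6 mm in height, turned within 0.25 rad of the silhouette (tee and elbow not turned about), released and at rest (under 0.02 m/s) (x of tee_mid in the frame of tee_plate between -0.012 and 0.012 m and y of tee_mid in the frame of tee_plate between -0.034 and -0.01 m and z of tee_mid in the frame of tee_plate between 0.02 and 0.032 m and angle between the x axis of tee_mid and the x axis of tee_plate, either way round below 0.25 rad and y of tee_plate in the frame of tee_mid above 0 m and linear speed of each of tee, elbow, long_union, short_union below 0.02 m/s and x of elbow_mid in the frame of elbow_plate between -0.034 and -0.01 m and y of elbow_mid in the frame of elbow_plate between -0.034 and -0.01 m and z of elbow_mid in the frame of elbow_plate between 0.02 and 0.032 m and angle between the x axis of elbow_mid and the x axis of elbow_plate, either way round below 0.25 rad and y of elbow_plate in the frame of elbow_mid above 0 m and x of elbow_plate in the frame of elbow_mid above 0 m and x of long_union_mid in the frame of long_plate between -0.012 and 0.012 m and y of long_union_mid in the frame of long_plate between -0.012 and 0.012 m and z of long_union_mid in the frame of long_plate between 0.022 and 0.034 m and angle between the x axis of long_union_mid and the x axis of long_plate, either way round below 0.25 rad and x of short_union_mid in the frame of short_plate between -0.012 and 0.012 m and y of short_union_mid in the frame of short_plate between -0.012 and 0.012 m and z of short_union_mid in the frame of short_plate between 0.022 and 0.034 m and angle between the x axis of short_union_mid and the x axis of short_plate, either way round below 0.25 rad); the robot touches nothing.
It fails at once if the tee is dropped or flung (faster than 0.7 m/s while out of the fingers) (linear speed of tee above 0.7 m/s and not (contact force between the fingers and tee above 0.2 N)).
It fails at once if the elbow is dropped or flung (faster than 0.7 m/s while out of the fingers) (linear speed of elbow above 0.7 m/s and not (contact force between the fingers and elbow above 0.2 N)).
It fails at once if the long union is dropped or flung (faster than 0.7 m/s while out of the fingers) (linear speed of long_union above 0.7 m/s and not (contact force between the fingers and long_union above 0.2 N)).
It fails at once if the short union is dropped or flung (faster than 0.7 m/s while out of the fingers) (linear speed of short_union above 0.7 m/s and not (contact force between the fingers and short_union above 0.2 N)).
It also fails if it takes over 102 s, if anything falls off the work surface, if the arm or the gripper's body presses on something with over 40 N, if the wrist force passes 120 N, or if a joint passes its speed limit or range.

## Robot

A 6-joint arm with a two-finger parallel gripper is mounted at the origin on the work surface. World frame = base frame: x ahead of the robot, y to its left, z up, the work surface at z = 0. Lengths are in m, angles in rad, forces in N, time in s.
With the tool pointing down it reaches from about 0.25 to 0.775 m from the base axis. Payload 8.9 kg.
Tool frame: the origin (TCP) lies midway between the tips of the shut fingers; the grasp point (between the pads) lies env.pinch_z behind it (env.pinch_z is the distance from the TCP to the grasp point, in m); z points along the fingers, y is the direction in which the jaws open and shut (so a half turn about z gives the same grasp; the last joint's range is limited). The gripper opens to 85 mm and grips with 20 to 120 N. Pads are 22 mm wide; open, the fingers measure 114 mm over their backs; the gripper's body (76 mm by 85 mm) begins 54 mm behind the grasp point. The pads swing forward as they close: fully open they stand 13 mm farther back than shut.
Start: joints at [1.115, 0.291, -0.153, 1.127, 0, 1.431], TCP at [0.164, 0.499, 0.231] pointing down, gripper open.
Joint ranges: [-2.52, 2.52], [-0.91, 1.74], [-1.3, 1.37], [-1.96, 2.02], [-1.52, 1.47], [-3.14, 3.14]. Speed limits (rad/s): [2.22, 2.22, 2.79, 3.14, 3.14, 3.14].

## Interface

Orientations are given as [roll, pitch, yaw] about the fixed x, y, z axes, in that order (R = Rz(yaw) Ry(pitch) Rx(roll)).
In Python, from rig import env gives the robot as it stands. The module is installed in compiled form; this text tells all that it offers.
- The arm moves only by the shell command python3 -m inch 'ROWS' [FORCE]. ROWS is JSON, a list of rows, each an object with "slide": the shift along the tool's x, y, z scaled (see below), a list of three; "roll": the turn about the tool's z scaled (see below); "jaw": the closure, from 0 (fully open) to 1 (shut). A call has 1 to 20 rows; each row is the pose to reach, as a shift and turn from the pose measured when the call began, along the tool's axes at that moment; what a row does not reach only later rows make up. The controller multiplies each number of a shift by 600 mm and each number of a turn by 60 degrees. A row lasts 1/8 s, in which the tool goes at most 62.5 mm and 10.7 degrees, less where a joint would pass 70% of its speed; a pose out of reach is approached as far as the arm can. A call with a number of a shift or a turn outside -1 to 1 is refused whole. A call with a gripper value outside its range is refused whole. The fingers move at their own pace and stop on an object; FORCE is the grip in N (left out, the last holds). Time passes only in rows, so rows that repeat a pose let the fingers close. It gives the time, the measured TCP pose, the force and the opening at its end, in the units of the state.
- env.state(): the state, without advancing time (a new reading comes with each control period).
- env.snapshot(name): name is "scene" or "top"; returns a dict with "color" (480x640x3 uint8, blue, green, red), "intrinsics" (3x3 intrinsics, pixels), "rvec" (rotation vector, rad) and "tvec" (3), from world to camera coordinates, as OpenCV has them. Camera axes: x right, y down, z forward; pixel columns grow to the right and rows downward; lengths in m; the calibration is good to about 2 mm. A picture is of the moment at which its call begins. There is no depth.
- env.close_job(): hands the job in, once; it reports no verdict.
The state is a dict: "time": time; "joint_positions": joint angles; "joint_velocities": joint speeds; "tau": joint torques, N m; "ee_pos": TCP position; "ee_rot": TCP orientation; "contact_force": force on the tool from outside, world axes, zero at the start; "moment": the same for the moment, N m; "grip_width": opening from 0.0 (shut) to 1.0 (fully open).
Only numpy, scipy, OpenCV 4.12 (cv2) and the standard library are available. Lean on these libraries where they do the work, as an engineer would, in place of code of your own. Each camera call takes 0.05 s, during which the arm holds its last target.

## Working session

There is one attempt and no reset: what is moved stays moved. The work goes in short steps, Python scripts to look and compute and a shell command to move; the robot and the scene stay as the last step left them, time stands still between calls to the robot, and variables do not carry over. Pictures are saved under pics/ and viewed, and the job is handed in when it is done.

```bash
mkdir -p pics; python3 - <<'E'
from rig import env
import cv2,numpy as np
s=env.state(); print({k:np.round(v,3).tolist() for k,v in s.items()}, env.pinch_z)
for n in("top","scene"):
    p=env.snapshot(n); cv2.imwrite(f"pics/{n}0.png",p["color"]); print(n,p["intrinsics"],p["rvec"],p["tvec"])
E
```

```text
{'time': 0.0, 'joint_positions': [1.115, 0.291, -0.154, 1.127, 0.0, 1.431], 'joint_velocities': [0.0, -0.001, -0.0, 0.0, 0.001, 0.003], 'tau': [-0.002, -53.715, 33.137, 0.016, -0.0, -0.0], 'ee_pos': [0.163, 0.498, 0.231], 'ee_rot': [-3.14, -0.0, 2.825], 'contact_force': [-0.236, 0.231, 0.475], 'moment': [0.022, -0.021, -0.03], 'grip_width': 1.001} 0.0187
top [[577.61662046   0.         308.25108993]
 [  0.         577.61662046 250.01038398]
 [  0.           0.           1.        ]] [ 2.17264342 -2.18362894  0.06448754] [0.02156254 0.55255394 1.23466028]
scene [[603.93436642   0.         337.92713587]
 [  0.         603.93436642 239.48057353]
 [  0.           0.           1.        ]] [ 1.49861452  2.10105367 -0.79710798] [ 0.17039901 -0.33041244  1.82741086]
```

View pics/top0.png

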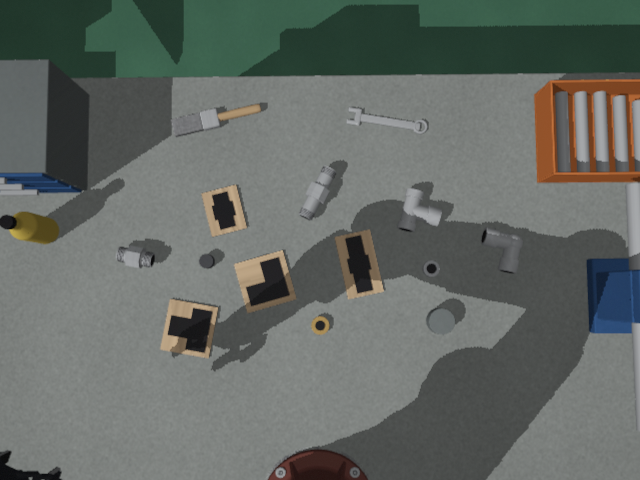

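View pics/scene0.png

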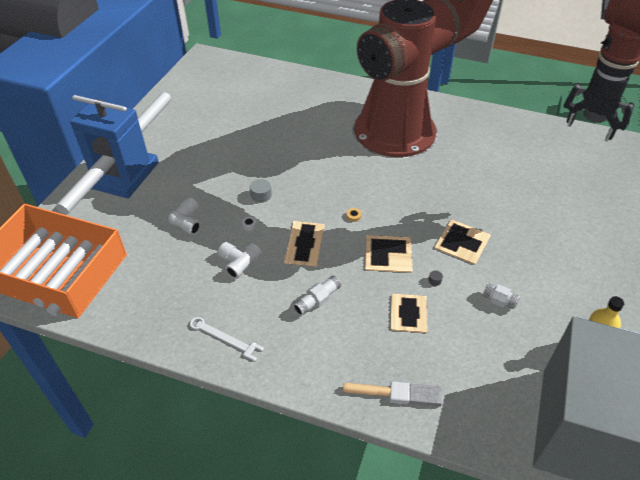

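Top view: image up is about +x and left is +y. The plates are at about (225,210) short, (265,280) elbow, (190,328) tee and (360,264) long. The fittings are the short union (135,257), long union (318,192), tee (420,210) and elbow (505,247). I'll zoom in next.

```bash
python3 - <<'E'
import cv2,numpy as np
im=cv2.imread("pics/top0.png")
a=[]
for (x,y) in [(135,257),(318,192),(420,210),(503,247)]:
    a.append(cv2.resize(im[y-32:y+32,x-40:x+40],(400,300),interpolation=cv2.INTER_CUBIC)[:300])
g=np.vstack([np.hstack(a[:2]),np.hstack(a[2:])])
cv2.imwrite("pics/crop0.png",g)
im=im[185:375,145:395]; cv2.imwrite("pics/plates0.png",cv2.resize(im,None,fx=3,fy=3,interpolation=cv2.INTER_CUBIC))
E
```

```text
(no output)
```

View pics/crop0.png

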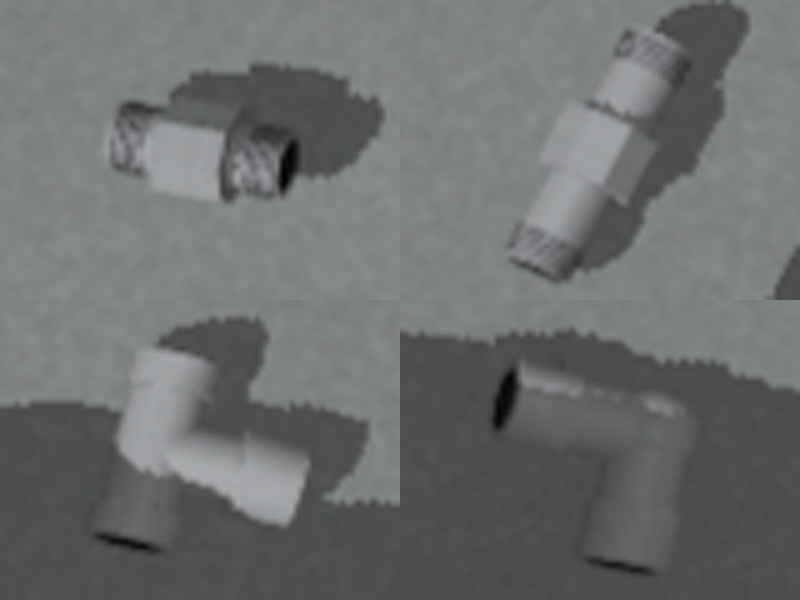

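View pics/plates0.png

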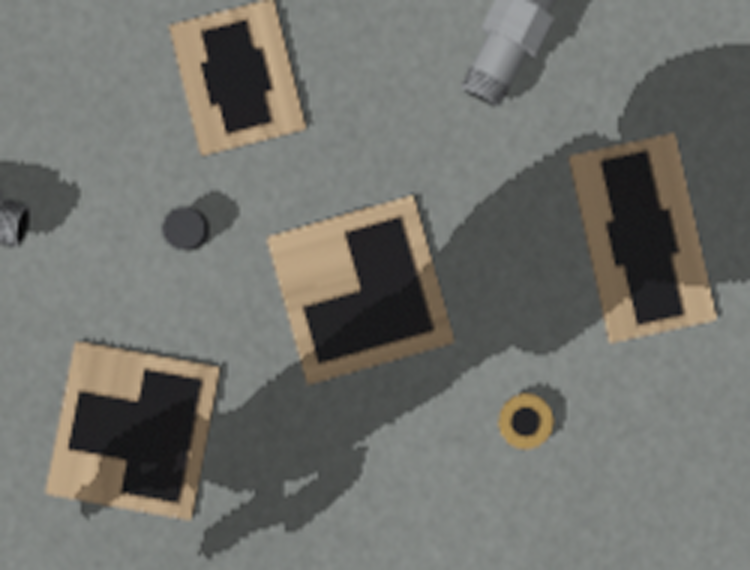

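```bash
cat > h.py <<'E'
import cv2,numpy as np
K=np.array([[577.61662046,0,308.25108993],[0,577.61662046,250.01038398],[0,0,1]])
rv=np.array([2.17264342,-2.18362894,0.06448754]);tv=np.array([0.02156254,0.55255394,1.23466028])
R=cv2.Rodrigues(rv)[0];C=-R.T@tv
def ray(px,z):
    px=np.atleast_2d(np.array(px,float)); d=np.c_[px,np.ones(len(px))]@np.linalg.inv(K).T@R
    return (C+d*((z-C[2])/d[:,2])[:,None])[:,:2]
def proj(p): return cv2.projectPoints(np.atleast_2d(np.array(p,float)),rv,tv,K,None)[0][:,0]
E
python3 - <<'E'
from h import *
print(C)
im=cv2.imread("pics/top0.png");hsv=cv2.cvtColor(im,cv2.COLOR_BGR2HSV)
wood=((hsv[...,0]<25)&(hsv[...,1]>60)&(hsv[...,2]>50)).astype(np.uint8)
blk=(hsv[...,2]<48).astype(np.uint8)
for n,(x,y) in dict(short=(225,210),elbow=(265,280),tee=(190,328),long=(360,264)).items():
    m=np.zeros_like(wood); cv2.circle(m,(x,y),44 if n!="x" else 0,1,-1)
    w=cv2.morphologyEx((wood|blk)&m,cv2.MORPH_OPEN,np.ones((3,3)))
    cs=max(cv2.findContours(w,0,1)[0],key=cv2.contourArea)[:,0]
    pts=ray(cs,0.006).astype(np.float32); r=cv2.minAreaRect(pts); print(n,"plate",np.round(r[0],4),np.round(r[1],4),r[2])
    b=cv2.morphologyEx(blk&m,cv2.MORPH_OPEN,np.ones((3,3)))
    cs=max(cv2.findContours(b,0,1)[0],key=cv2.contourArea)[:,0]
    pts=ray(cs,0.006).astype(np.float32); r=cv2.minAreaRect(pts); print(n,"sil  ",np.round(r[0],4),np.round(r[1],4),r[2])
for x,y in [(135,257),(420,205),(330,240),(500,246),(470,240),(318,192),(350,192)]: print(x,y,im[y,x],np.round(im[y,x]/im[y,x].sum(),3))
t=im.astype(float);g=(t[...,1]-t[...,2])/t.sum(2)
cv2.imwrite("pics/g0.png",np.clip(128+g*4000,0,255).astype(np.uint8)[150:300])
E
```

```text
[0.46182581 0.0024171  1.27156513]
short plate [0.6432 0.2053] [0.0993 0.0792] 13.988658905029297
short sil   [0.6432 0.2066] [0.076 0.044] 14.194867134094238
elbow plate [0.4861 0.1144] [0.1123 0.1111] 15.299690246582031
elbow sil   [0.4858 0.1146] [0.0843 0.0853] 15.645302772521973
tee plate [0.3847 0.28  ] [0.1077 0.1121] 79.583984375
tee sil   [0.3845 0.2806] [0.0849 0.0879] 79.54923248291016
long plate [ 0.5232 -0.0913] [0.1393 0.0796] 12.040233612060547
long sil   [ 0.5234 -0.091 ] [0.121  0.0452] 13.331311225891113
135 257 [160 158 156] [0.338 0.333 0.329]
420 205 [85 85 83] [0.336 0.336 0.328]
330 240 [76 78 76] [0.33  0.339 0.33 ]
500 246 [83 82 80] [0.339 0.335 0.327]
470 240 [77 78 76] [0.333 0.338 0.329]
318 192 [160 158 156] [0.338 0.333 0.329]
350 192 [132 135 131] [0.332 0.339 0.329]
```

View pics/g0.png

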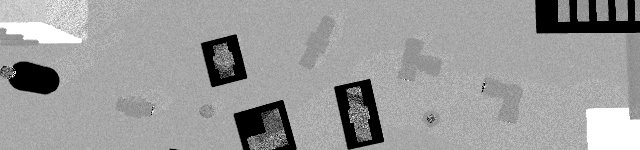

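```bash
cat >> h.py <<'E'
def fmask(im,box):
    t=cv2.GaussianBlur(im.astype(np.float32),(5,5),1.0); q=(t[...,0]-t[...,1])/t.sum(2)
    m=(q>-0.001).astype(np.uint8); m=cv2.medianBlur(m,5)
    k=np.zeros_like(m); x0,y0,x1,y1=box; k[y0:y1,x0:x1]=m[y0:y1,x0:x1]
    c=cv2.findContours(k,0,1)[0]; c=max(c,key=cv2.contourArea); k[:]=0; cv2.drawContours(k,[c],-1,1,-1); return k,c[:,0]
E
python3 - <<'E'
from h import *
im=cv2.imread("pics/top0.png");a=[]
for n,b,z in [("short",(108,238,165,276),.022),("long",(292,158,345,226),.022),("tee",(390,180,450,240),.02),("elbow",(474,220,530,280),.02)]:
    k,c=fmask(im,b); r=cv2.minAreaRect(ray(c,z).astype(np.float32)); print(n,np.round(r[0],4),np.round(r[1],4),round(r[2],1)); 
    print(np.round(cv2.boxPoints(cv2.minAreaRect(c)),1).tolist())
    o=im.copy(); cv2.drawContours(o,[c[:,None]],-1,(0,0,255),1)
    cx,cy=(b[0]+b[2])//2,(b[1]+b[3])//2
    a.append(cv2.resize(o[cy-36:cy+36,cx-48:cx+48],(400,300),interpolation=cv2.INTER_NEAREST))
cv2.imwrite("pics/m0.png",np.vstack([np.hstack(a[:2]),np.hstack(a[2:])]))
E
```

```text
short [0.5405 0.3971] [0.0834 0.0443] 78.4
[[113.80000305175781, 262.79998779296875], [117.80000305175781, 242.8000030517578], [155.1999969482422, 250.1999969482422], [151.1999969482422, 270.20001220703125]]
long [ 0.6796 -0.0015] [0.0451 0.1234] 66.3
[[296.70001220703125, 213.6999969482422], [318.79998779296875, 162.1999969482422], [337.70001220703125, 170.3000030517578], [315.6000061035156, 221.8000030517578]]
tee [ 0.6345 -0.2274] [0.0877 0.0945] 75.2
[[396.29998779296875, 227.8000030517578], [406.70001220703125, 186.1999969482422], [446.0, 196.0], [435.6000061035156, 237.60000610351562]]
elbow [ 0.55   -0.3959] [0.0891 0.0846] 75.5
[[475.0, 264.0], [484.3999938964844, 226.39999389648438], [525.0999755859375, 236.5], [515.7000122070312, 274.20001220703125]]
```

View pics/m0.png

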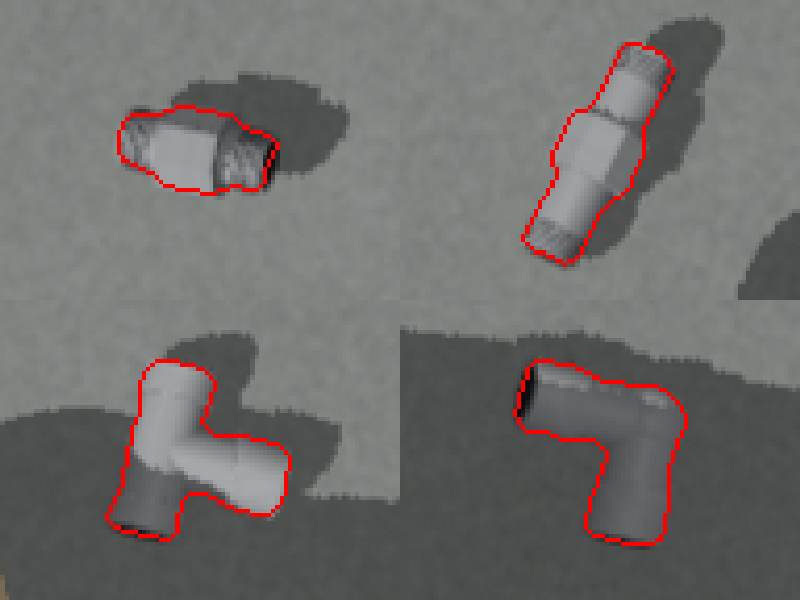

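```bash
python3 - <<'E'
from h import *
import h
im=cv2.imread("pics/top0.png"); sc=cv2.imread("pics/scene0.png")
Ks=np.array([[603.93436642,0,337.92713587],[0,603.93436642,239.48057353],[0,0,1]])
rs=np.array([1.49861452,2.10105367,-0.79710798]);ts=np.array([0.17039901,-0.33041244,1.82741086])
L=[("s",.5405,.3971,78.4,.022,[(-.038,0),(.038,0)]),("l",.6796,-.0015,156.3,.022,[(-.06,0),(.06,0)]),
("t",.6406,-.2043,165.2,.02,[(-.044,0),(.044,0),(0,0),(0,.064)]),("e",.5654,-.4253,75.5,.02,[(.064,0),(0,0),(0,0),(0,.064)])]
A=[];B=[]
for n,x,y,a,z,P in L:
    a=np.radians(a);P=np.array([(x+p*np.cos(a)-q*np.sin(a),y+p*np.sin(a)+q*np.cos(a),z) for p,q in P])
    for I,u,o in((im,proj(P),A),(sc,cv2.projectPoints(P,rs,ts,Ks,None)[0][:,0],B)):
        c=np.round(u.mean(0)).astype(int); f=6
        k=cv2.resize(cv2.copyMakeBorder(I,40,40,40,40,1)[c[1]+15:c[1]+65,c[0]+7:c[0]+73],None,fx=f,fy=f,interpolation=cv2.INTER_CUBIC)
        v=((u-c+[33,25]+.5)*f).astype(int)
        for i in range(0,len(v),2): cv2.line(k,tuple(map(int,v[i])),tuple(map(int,v[i+1])),(0,0,255),1)
        o.append(k[:, :396])
cv2.imwrite("pics/ov0.png",cv2.resize(np.vstack([np.hstack(A),np.hstack(B)]),(800,300)))
E
```

```text
(no output)
```

View pics/ov0.png

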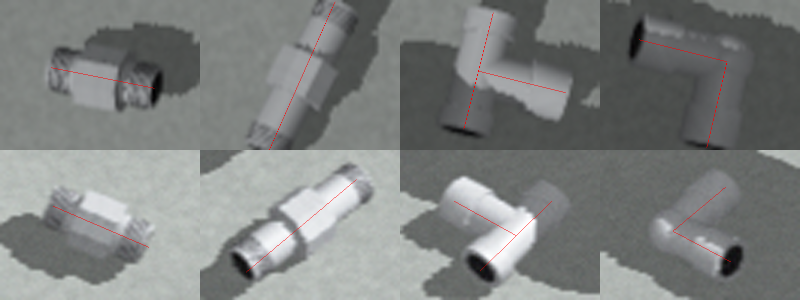

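The projected axes land on the fittings in both views, so the measurements agree. Next come a planning helper and the first pick, the short union.

```bash
cat > plan.py <<'E'
import sys,numpy as np
from rig import env
from scipy.spatial.transform import Rotation as Ro
s=env.state(); p=np.array(s["ee_pos"]); R=Ro.from_euler("xyz",s["ee_rot"]).as_matrix()
print("t",round(s["time"],2),"pos",np.round(p,4),"rot",np.round(np.degrees(s["ee_rot"]),1),"F",np.round(s["contact_force"],1),"w",round(s["grip_width"],3),"q",np.round(s["joint_positions"],2))
for a in sys.argv[1:]:
    x,y,z,yaw=map(float,a.split(","))
    d=R.T@(np.array([x,y,z])-p)/.6
    yc=np.degrees(np.arctan2(R[1,0],R[0,0])); r=-((yaw-yc+180)%360-180)/60
    print(a,"slide",np.round(d,4).tolist(),"roll",round(r,4), "dist",round(np.linalg.norm(d)*600))
E
python3 plan.py .5405,.3971,.12,258.4 .5405,.3971,.004,258.4
```

```text
t 0.1 pos [0.1634 0.4985 0.2308] rot [-179.9   -0.   161.8] F [-0.2  0.7  0.2] w 0.998 q [ 1.11  0.29 -0.15  1.13  0.    1.43]
.5405,.3971,.12,258.4 slide [-0.65, 0.0354, 0.1845] roll -1.6092 dist 406
.5405,.3971,.004,258.4 slide [-0.65, 0.0357, 0.3779] roll -1.6092 dist 452
```

```bash
python3 -m inch '[{"slide":[-0.325,0.018,0.05],"roll":-0.5,"jaw":0},{"slide":[-0.65,0.0354,0.12],"roll":-1,"jaw":0},{"slide":[-0.65,0.0354,0.15],"roll":-1,"jaw":0},{"slide":[-0.65,0.0354,0.15],"roll":-1,"jaw":0},{"slide":[-0.65,0.0354,0.15],"roll":-1,"jaw":0},{"slide":[-0.65,0.0354,0.15],"roll":-1,"jaw":0},{"slide":[-0.65,0.0354,0.15],"roll":-1,"jaw":0},{"slide":[-0.65,0.0354,0.15],"roll":-1,"jaw":0}]' 80; python3 plan.py .5405,.3971,.08,258.4 .5405,.3971,.004,258.4
```

```text
time: 1.1
ee_pos: [0.5424, 0.3953, 0.1387]
ee_rot: [-3.141, -0.003, -2.415]
contact_force: [0.4, -0.2, 0.0]
grip_width: 1.003
t 1.1 pos [0.5424 0.3953 0.1387] rot [-180.    -0.2 -138.3] F [ 0.4 -0.2  0. ] w 1.003 q [ 0.52  0.63  0.14  1.09 -0.   -0.21]
.5405,.3971,.08,258.4 slide [-0.0, 0.0044, 0.0978] roll -0.6124 dist 59
.5405,.3971,.004,258.4 slide [-0.0004, 0.0044, 0.2245] roll -0.6124 dist 135
```

```bash
python3 -m inch '[{"slide":[0,0.004,0.05],"roll":-0.17,"jaw":0},{"slide":[0,0.0044,0.08],"roll":-0.34,"jaw":0},{"slide":[0,0.0044,0.098],"roll":-0.51,"jaw":0},{"slide":[0,0.0044,0.098],"roll":-0.612,"jaw":0},{"slide":[0,0.0044,0.098],"roll":-0.612,"jaw":0},{"slide":[0,0.0044,0.15],"roll":-0.612,"jaw":0},{"slide":[0,0.0044,0.2],"roll":-0.612,"jaw":0},{"slide":[0,0.0044,0.2245],"roll":-0.612,"jaw":0},{"slide":[0,0.0044,0.2245],"roll":-0.612,"jaw":0},{"slide":[0,0.0044,0.2245],"roll":-0.612,"jaw":0}]' 80; python3 plan.py .5405,.3971,.004,258.4
```

```text
time: 2.35
ee_pos: [0.541, 0.3974, 0.0052]
ee_rot: [3.141, -0.002, -1.774]
contact_force: [0.2, -0.2, 0.3]
grip_width: 0.999
t 2.35 pos [0.541  0.3974 0.0052] rot [ 1.800e+02 -1.000e-01 -1.017e+02] F [ 0.2 -0.2  0.3] w 0.999 q [ 0.53  0.75 -0.01  0.81 -0.   -0.84]
.5405,.3971,.004,258.4 slide [0.0007, 0.0006, 0.002] roll -0.0008 dist 1
```

```bash
python3 - <<'E'
from rig import env
import cv2
cv2.imwrite("pics/s1.png",env.snapshot("scene")["color"][200:400,350:600].repeat(3,0).repeat(3,1))
E
```

```text
(no output)
```

View pics/s1.png

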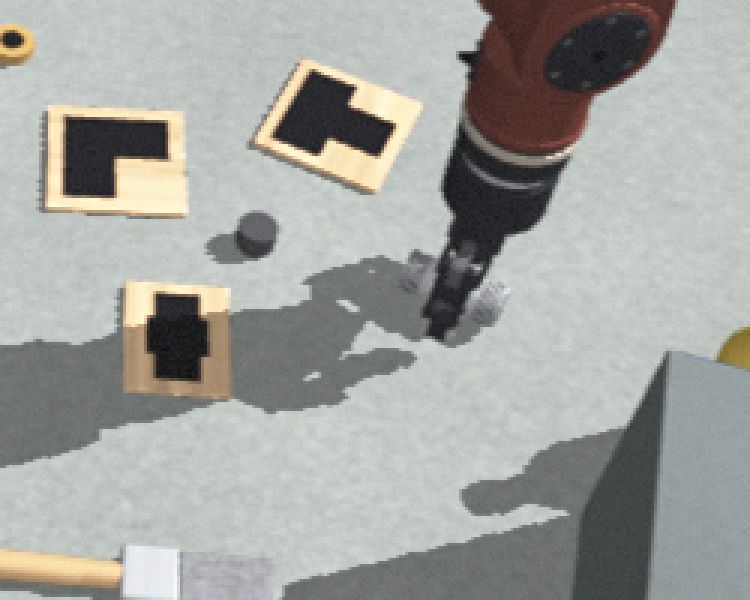

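The gripper straddles the short union, with a finger in front of the nut at about (440,300) and both threaded ends visible. Closing and lifting.

```bash
python3 -m inch '[{"slide":[0,0,0],"roll":0,"jaw":1},{"slide":[0,0,0],"roll":0,"jaw":1},{"slide":[0,0,0],"roll":0,"jaw":1},{"slide":[0,0,0],"roll":0,"jaw":1},{"slide":[0,0,0],"roll":0,"jaw":1},{"slide":[0,0,0],"roll":0,"jaw":1},{"slide":[0,0,-0.04],"roll":0,"jaw":1},{"slide":[0,0,-0.1],"roll":0,"jaw":1},{"slide":[0,0,-0.15],"roll":0,"jaw":1},{"slide":[0,0,-0.15],"roll":0,"jaw":1}]' 80; python3 plan.py .6432,.206,.1,194.1 .6432,.206,.0115,194.1
```

```text
time: 3.65
ee_pos: [0.5426, 0.3984, 0.0977]
ee_rot: [-3.139, 0.001, -1.774]
contact_force: [-0.3, 0.4, -2.2]
grip_width: 0.5
t 3.65 pos [0.5426 0.3984 0.0977] rot [-1.798e+02  1.000e-01 -1.016e+02] F [-0.3  0.4 -2.2] w 0.5 q [ 0.53  0.66  0.08  0.99 -0.   -0.84]
.6432,.206,.1,194.1 slide [0.2802, -0.229, -0.0036] roll 1.0709 dist 217
.6432,.206,.0115,194.1 slide [0.2805, -0.2286, 0.1439] roll 1.0709 dist 234
```

```bash
python3 -m inch '[{"slide":[0.07,-0.057,0],"roll":0.17,"jaw":1},{"slide":[0.14,-0.114,0],"roll":0.34,"jaw":1},{"slide":[0.21,-0.171,0],"roll":0.51,"jaw":1},{"slide":[0.28,-0.229,0],"roll":0.68,"jaw":1},{"slide":[0.28,-0.229,0],"roll":0.85,"jaw":1},{"slide":[0.28,-0.229,0],"roll":1,"jaw":1},{"slide":[0.28,-0.229,0],"roll":1,"jaw":1},{"slide":[0.28,-0.229,0.05],"roll":1,"jaw":1}]'; python3 plan.py .6432,.206,.03,194.1 .6432,.206,.0115,194.1
```

```text
time: 4.65
ee_pos: [0.6447, 0.2066, 0.0687]
ee_rot: [-3.141, 0.007, -2.817]
contact_force: [0.0, -0.2, -1.9]
grip_width: 0.498
t 4.65 pos [0.6447 0.2066 0.0687] rot [-180.     0.4 -161.4] F [ 0.  -0.2 -1.9] w 0.498 q [ 0.2   0.69  0.06  0.93  0.   -0.12]
.6432,.206,.03,194.1 slide [0.0032, -0.0001, 0.0645] roll 0.0752 dist 39
.6432,.206,.0115,194.1 slide [0.0034, -0.0001, 0.0953] roll 0.0752 dist 57
```

```bash
python3 -m inch '[{"slide":[0.003,0,0.03],"roll":0.075,"jaw":1},{"slide":[0.003,0,0.06],"roll":0.075,"jaw":1},{"slide":[0.003,0,0.075],"roll":0.075,"jaw":1},{"slide":[0.003,0,0.085],"roll":0.075,"jaw":1},{"slide":[0.003,0,0.092],"roll":0.075,"jaw":1},{"slide":[0.003,0,0.0953],"roll":0.075,"jaw":1},{"slide":[0.003,0,0.0953],"roll":0.075,"jaw":1},{"slide":[0.003,0,0.0953],"roll":0.075,"jaw":1}]'; python3 plan.py .6432,.206,.0115,194.1
```

```text
time: 5.65
ee_pos: [0.6437, 0.2062, 0.0123]
ee_rot: [-3.141, 0.008, -2.895]
contact_force: [-2.8, -1.4, 5.3]
grip_width: 0.498
t 5.65 pos [0.6437 0.2062 0.0123] rot [-180.     0.4 -165.9] F [-2.8 -1.4  5.3] w 0.498 q [ 0.2   0.74 -0.    0.82  0.   -0.04]
.6432,.206,.0115,194.1 slide [0.0009, -0.0001, 0.0014] roll 0.0004 dist 1
```

Contact force is +5 N, so it's seated. Releasing and retreating.

```bash
python3 -m inch '[{"slide":[0,0,0],"roll":0,"jaw":0.3},{"slide":[0,0,0],"roll":0,"jaw":0},{"slide":[0,0,0],"roll":0,"jaw":0},{"slide":[0,0,0],"roll":0,"jaw":0},{"slide":[0,0,0],"roll":0,"jaw":0},{"slide":[0,0,-0.05],"roll":0,"jaw":0},{"slide":[0,0,-0.13],"roll":0,"jaw":0},{"slide":[0,0,-0.17],"roll":0,"jaw":0},{"slide":[0,0,-0.17],"roll":0,"jaw":0}]'; python3 plan.py .6796,-.0015,.1,156.3 .6796,-.0015,.004,156.3
```

```text
time: 6.78
ee_pos: [0.6444, 0.2064, 0.1165]
ee_rot: [-3.141, 0.012, -2.895]
contact_force: [0.1, -0.0, -0.1]
grip_width: 0.998
t 6.78 pos [0.6444 0.2064 0.1165] rot [-180.     0.7 -165.9] F [ 0.1 -0.  -0.1] w 0.998 q [ 0.2   0.64  0.11  1.02  0.   -0.04]
.6796,-.0015,.1,156.3 slide [0.028, -0.3503, 0.0273] roll 0.6304 dist 211
.6796,-.0015,.004,156.3 slide [0.0299, -0.3502, 0.1873] roll 0.6304 dist 239
```

```bash
python3 -m inch '[{"slide":[0.008,-0.09,0],"roll":0.17,"jaw":0},{"slide":[0.016,-0.18,0],"roll":0.34,"jaw":0},{"slide":[0.024,-0.27,0],"roll":0.5,"jaw":0},{"slide":[0.028,-0.35,0],"roll":0.63,"jaw":0},{"slide":[0.028,-0.35,0],"roll":0.63,"jaw":0},{"slide":[0.028,-0.35,0.02],"roll":0.63,"jaw":0},{"slide":[0.028,-0.35,0.02],"roll":0.63,"jaw":0},{"slide":[0.0295,-0.35,0.08],"roll":0.63,"jaw":0},{"slide":[0.03,-0.35,0.14],"roll":0.63,"jaw":0},{"slide":[0.03,-0.35,0.186],"roll":0.63,"jaw":0},{"slide":[0.03,-0.35,0.186],"roll":0.63,"jaw":0},{"slide":[0.03,-0.35,0.186],"roll":0.63,"jaw":0}]'; python3 plan.py .6796,-.0015,.004,156.3
python3 - <<'E'
from rig import env
import cv2
cv2.imwrite("pics/s2.png",env.snapshot("scene")["color"][200:400,250:500].repeat(3,0).repeat(3,1))
E
```

```text
time: 8.28
ee_pos: [0.6801, -0.0007, 0.0059]
ee_rot: [3.134, 0.011, 2.73]
contact_force: [0.3, -0.3, 0.7]
grip_width: 1.002
t 8.28 pos [ 0.6801 -0.0007  0.0059] rot [179.6   0.6 156.4] F [ 0.3 -0.3  0.7] w 1.002 q [-0.11  0.75 -0.    0.8   0.    0.3 ]
.6796,-.0015,.004,156.3 slide [0.0003, -0.0016, 0.0031] roll 0.0015 dist 2
```

View pics/s2.png

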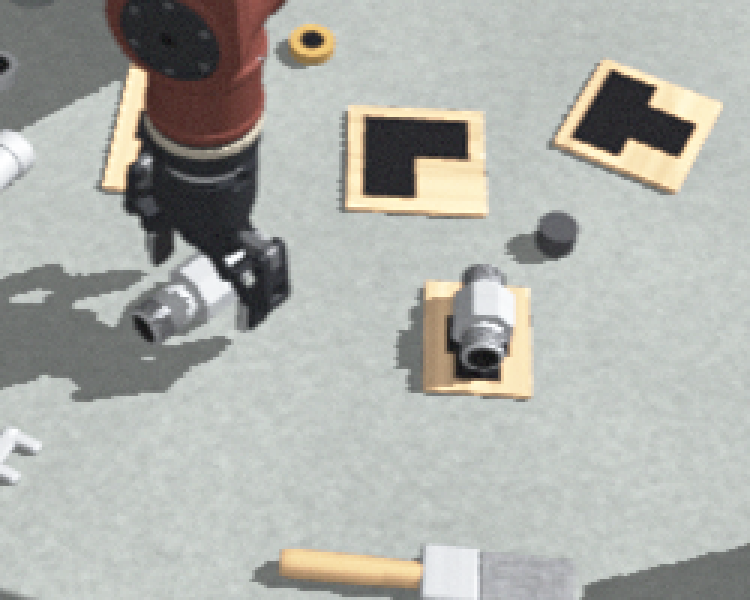

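The short union lies flat on its plate at about (485,320). The fingers are either side of the long union's nut, so I'm gripping it.

```bash
python3 -m inch '[{"slide":[0,-0.0015,0.002],"roll":0,"jaw":1},{"slide":[0,-0.0015,0.002],"roll":0,"jaw":1},{"slide":[0,-0.0015,0.002],"roll":0,"jaw":1},{"slide":[0,-0.0015,0.002],"roll":0,"jaw":1},{"slide":[0,-0.0015,0.002],"roll":0,"jaw":1},{"slide":[0,-0.0015,0.002],"roll":0,"jaw":1},{"slide":[0,0,-0.04],"roll":0,"jaw":1},{"slide":[0,0,-0.1],"roll":0,"jaw":1},{"slide":[0,0,-0.15],"roll":0,"jaw":1},{"slide":[0,0,-0.15],"roll":0,"jaw":1}]' 80; python3 plan.py .5233,-.0912,.08,192.5 .5233,-.0912,.012,192.5
```

```text
time: 9.57
ee_pos: [0.6808, -0.0013, 0.0984]
ee_rot: [3.133, 0.015, 2.729]
contact_force: [0.2, 0.4, -4.0]
grip_width: 0.497
t 9.57 pos [ 0.6808 -0.0013  0.0984] rot [179.5   0.9 156.4] F [ 0.2  0.4 -4. ] w 0.497 q [-0.11  0.66  0.09  0.98  0.    0.3 ]
.5233,-.0912,.08,192.5 slide [0.1808, -0.2427, 0.0257] roll -0.6021 dist 182
.5233,-.0912,.012,192.5 slide [0.1826, -0.2437, 0.139] roll -0.6021 dist 201
```

```bash
python3 -m inch '[{"slide":[0.045,-0.061,0],"roll":-0.17,"jaw":1},{"slide":[0.09,-0.122,0],"roll":-0.34,"jaw":1},{"slide":[0.135,-0.183,0],"roll":-0.5,"jaw":1},{"slide":[0.181,-0.243,0],"roll":-0.6,"jaw":1},{"slide":[0.181,-0.243,0.02],"roll":-0.6,"jaw":1},{"slide":[0.181,-0.243,0.06],"roll":-0.6,"jaw":1},{"slide":[0.182,-0.243,0.08],"roll":-0.6,"jaw":1},{"slide":[0.182,-0.243,0.08],"roll":-0.6,"jaw":1}]'; python3 plan.py .5233,-.0912,.0115,192.5
```

```text
time: 10.58
ee_pos: [0.5222, -0.0904, 0.0459]
ee_rot: [-3.141, 0.015, -2.926]
contact_force: [-1.0, 0.0, -3.2]
grip_width: 0.498
t 10.57 pos [ 0.5222 -0.0904  0.0459] rot [-180.     0.9 -167.6] F [-1.   0.  -3.2] w 0.498 q [-0.31  0.47 -0.42  0.66  0.01 -0.53]
.5233,-.0912,.0115,192.5 slide [-0.0006, -0.0016, 0.0574] roll -0.002 dist 34
```

```bash
python3 -m inch '[{"slide":[-0.0006,-0.0016,0.02],"roll":0,"jaw":1},{"slide":[-0.0006,-0.0016,0.035],"roll":0,"jaw":1},{"slide":[-0.0006,-0.0016,0.045],"roll":0,"jaw":1},{"slide":[-0.0006,-0.0016,0.052],"roll":0,"jaw":1},{"slide":[-0.0006,-0.0016,0.056],"roll":0,"jaw":1},{"slide":[-0.0006,-0.0016,0.057],"roll":0,"jaw":1},{"slide":[-0.0006,-0.0016,0.057],"roll":0,"jaw":1}]'; python3 plan.py .5233,-.0912,.0115,192.5
```

```text
time: 11.45
ee_pos: [0.5233, -0.0912, 0.0124]
ee_rot: [-3.141, 0.015, -2.925]
contact_force: [-1.9, 1.0, 5.2]
grip_width: 0.496
t 11.45 pos [ 0.5233 -0.0912  0.0124] rot [-180.     0.9 -167.6] F [-1.9  1.   5.2] w 0.496 q [-0.31  0.52 -0.45  0.59  0.01 -0.53]
.5233,-.0912,.0115,192.5 slide [0.0001, -0.0, 0.0014] roll -0.0019 dist 1
```

```bash
python3 -m inch '[{"slide":[0,0,0],"roll":0,"jaw":0.3},{"slide":[0,0,0],"roll":0,"jaw":0},{"slide":[0,0,0],"roll":0,"jaw":0},{"slide":[0,0,0],"roll":0,"jaw":0},{"slide":[0,0,0],"roll":0,"jaw":0},{"slide":[0,0,-0.05],"roll":0,"jaw":0},{"slide":[0,0,-0.13],"roll":0,"jaw":0},{"slide":[0,0,-0.17],"roll":0,"jaw":0},{"slide":[0,0,-0.17],"roll":0,"jaw":0}]'; python3 plan.py .6279,-.2527,.1,75.2 .6279,-.2527,.004,75.2
```

```text
time: 12.58
ee_pos: [0.5231, -0.0919, 0.1161]
ee_rot: [-3.139, 0.019, -2.925]
contact_force: [0.4, 0.0, -0.2]
grip_width: 1.004
t 12.57 pos [ 0.5231 -0.0919  0.1161] rot [-179.9    1.1 -167.6] F [ 0.4  0.  -0.2] w 1.004 q [-0.32  0.38 -0.34  0.83  0.01 -0.53]
.6279,-.2527,.1,75.2 slide [-0.1125, -0.2992, 0.0297] roll 1.9531 dist 193
.6279,-.2527,.004,75.2 slide [-0.1096, -0.2988, 0.1896] roll 1.9531 dist 222
```

```bash
python3 -m inch '[{"slide":[-0.028,-0.075,0],"roll":0.17,"jaw":0},{"slide":[-0.056,-0.15,0],"roll":0.34,"jaw":0},{"slide":[-0.084,-0.225,0],"roll":0.51,"jaw":0},{"slide":[-0.112,-0.299,0],"roll":0.68,"jaw":0},{"slide":[-0.112,-0.299,0],"roll":0.85,"jaw":0},{"slide":[-0.112,-0.299,0.02],"roll":1,"jaw":0},{"slide":[-0.112,-0.299,0.02],"roll":1,"jaw":0}]'; python3 plan.py .6279,-.2527,.1,75.2 .6279,-.2527,.003,75.2
```

```text
time: 13.45
ee_pos: [0.6262, -0.2521, 0.1033]
ee_rot: [3.128, 0.008, 2.311]
contact_force: [1.1, 0.8, 1.1]
grip_width: 1.001
t 13.45 pos [ 0.6262 -0.2521  0.1033] rot [179.2   0.4 132.4] F [1.1 0.8 1.1] w 1.001 q [-0.5   0.65  0.08  0.99  0.01  0.33]
.6279,-.2527,.1,75.2 slide [-0.0027, 0.0014, 0.0056] roll 0.9539 dist 4
.6279,-.2527,.003,75.2 slide [-0.0014, -0.0008, 0.1672] roll 0.9539 dist 100
```

```bash
python3 -m inch '[{"slide":[-0.0027,0.0014,0],"roll":0.17,"jaw":0},{"slide":[-0.0027,0.0014,0],"roll":0.34,"jaw":0},{"slide":[-0.0027,0.0014,0],"roll":0.51,"jaw":0},{"slide":[-0.0027,0.0014,0],"roll":0.68,"jaw":0},{"slide":[-0.0027,0.0014,0],"roll":0.85,"jaw":0},{"slide":[-0.0027,0.0014,0.01],"roll":0.954,"jaw":0},{"slide":[-0.0027,0.0014,0.03],"roll":0.954,"jaw":0},{"slide":[-0.002,0.0005,0.08],"roll":0.954,"jaw":0},{"slide":[-0.0014,-0.0008,0.13],"roll":0.954,"jaw":0},{"slide":[-0.0014,-0.0008,0.1665],"roll":0.954,"jaw":0},{"slide":[-0.0014,-0.0008,0.1665],"roll":0.954,"jaw":0},{"slide":[-0.0014,-0.0008,0.1665],"roll":0.954,"jaw":0}]'; python3 plan.py .6279,-.2527,.003,75.2
python3 - <<'E'
from rig import env
import cv2
cv2.imwrite("pics/s3.png",env.snapshot("scene")["color"][150:350,130:380].repeat(3,0).repeat(3,1))
E
```

```text
time: 14.95
ee_pos: [0.6283, -0.2528, 0.004]
ee_rot: [3.127, -0.007, 1.315]
contact_force: [0.6, -0.2, 0.3]
grip_width: 1.0
t 14.95 pos [ 0.6283 -0.2528  0.004 ] rot [179.2  -0.4  75.3] F [ 0.6 -0.2  0.3] w 1.0 q [-0.5   0.75 -0.01  0.79  0.01  1.33]
.6279,-.2527,.003,75.2 slide [0.0, -0.0007, 0.0017] roll 0.002 dist 1
```

View pics/s3.png

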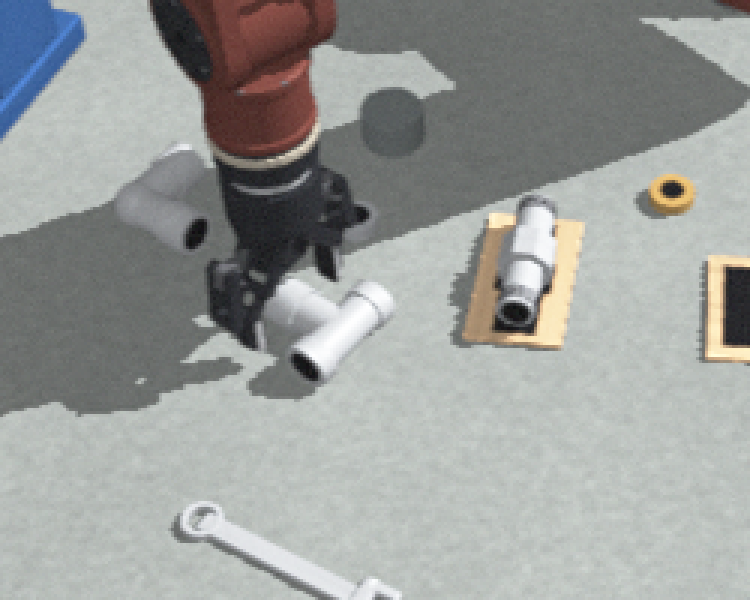

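The fingers straddle the branch collar at about (275,300), clear of the run, and the long union lies on its plate at (525,260). Gripping harder because the load is off-centre.

```bash
python3 -m inch '[{"slide":[0,0,0],"roll":0,"jaw":1},{"slide":[0,0,0],"roll":0,"jaw":1},{"slide":[0,0,0],"roll":0,"jaw":1},{"slide":[0,0,0],"roll":0,"jaw":1},{"slide":[0,0,0],"roll":0,"jaw":1},{"slide":[0,0,0],"roll":0,"jaw":1},{"slide":[0,0,-0.04],"roll":0,"jaw":1},{"slide":[0,0,-0.1],"roll":0,"jaw":1},{"slide":[0,0,-0.17],"roll":0,"jaw":1},{"slide":[0,0,-0.17],"roll":-0.17,"jaw":1},{"slide":[0,0,-0.17],"roll":-0.34,"jaw":1},{"slide":[0,0,-0.17],"roll":-0.51,"jaw":1},{"slide":[0,0,-0.17],"roll":-0.68,"jaw":1},{"slide":[0,0,-0.17],"roll":-0.85,"jaw":1},{"slide":[0,0,-0.17],"roll":-1,"jaw":1},{"slide":[0,0,-0.17],"roll":-1,"jaw":1}]' 110; python3 plan.py .3897,.3078,.11,259.6
python3 - <<'E'
from rig import env
import cv2
cv2.imwrite("pics/s4.png",env.snapshot("scene")["color"][130:330,130:380].repeat(3,0).repeat(3,1))
E
```

```text
time: 17.0
ee_pos: [0.6265, -0.2531, 0.1059]
ee_rot: [3.128, 0.009, 2.36]
contact_force: [-0.2, 0.3, -4.1]
grip_width: 0.433
t 17.0 pos [ 0.6265 -0.2531  0.1059] rot [179.2   0.5 135.2] F [-0.2  0.3 -4.1] w 0.433 q [-0.5   0.65  0.09  1.    0.01  0.28]
.3897,.3078,.11,259.6 slide [0.9385, 0.3859, -0.01] roll -2.0728 dist 609
```

View pics/s4.png

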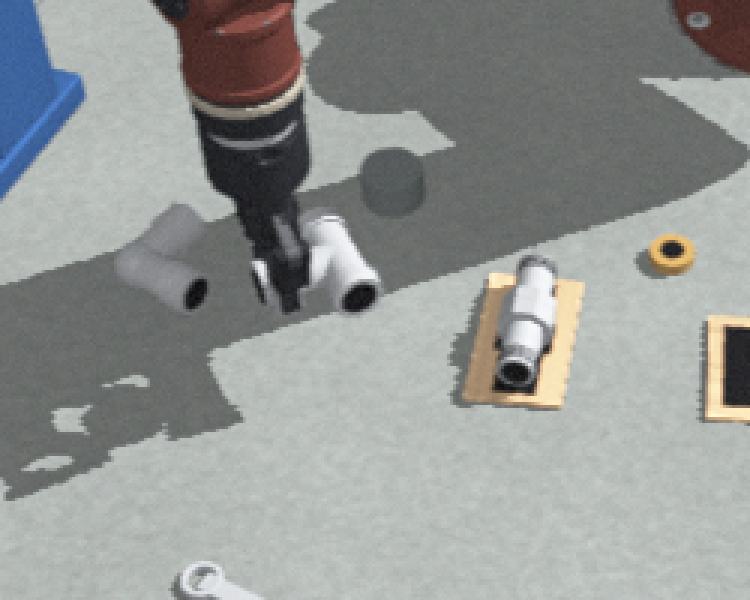

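The tee is held level. Carrying it across.

```bash
python3 -m inch '[{"slide":[0.07,0.029,0],"roll":-0.1,"jaw":1},{"slide":[0.15,0.062,0],"roll":-0.2,"jaw":1},{"slide":[0.23,0.095,0],"roll":-0.3,"jaw":1},{"slide":[0.31,0.128,0],"roll":-0.4,"jaw":1},{"slide":[0.39,0.16,0],"roll":-0.5,"jaw":1},{"slide":[0.47,0.193,0],"roll":-0.6,"jaw":1},{"slide":[0.55,0.226,0],"roll":-0.7,"jaw":1},{"slide":[0.63,0.26,0],"roll":-0.8,"jaw":1},{"slide":[0.71,0.292,0],"roll":-0.9,"jaw":1},{"slide":[0.79,0.325,0],"roll":-1,"jaw":1},{"slide":[0.87,0.358,0],"roll":-1,"jaw":1},{"slide":[0.938,0.386,0],"roll":-1,"jaw":1},{"slide":[0.938,0.386,0],"roll":-1,"jaw":1}]'; python3 plan.py .3897,.3078,.11,259.6
```

```text
time: 18.68
ee_pos: [0.3902, 0.3106, 0.1042]
ee_rot: [-3.141, 0.017, -2.878]
contact_force: [0.1, 0.5, -4.6]
grip_width: 0.433
t 18.68 pos [0.3902 0.3106 0.1042] rot [-180.     1.  -164.9] F [ 0.1  0.5 -4.6] w 0.433 q [ 0.53  0.34 -0.44  0.77 -0.    0.26]
.3897,.3078,.11,259.6 slide [0.0019, -0.0044, -0.0098] roll -1.0745 dist 7
```

```bash
python3 -m inch '[{"slide":[0.002,-0.0044,0],"roll":-0.17,"jaw":1},{"slide":[0.002,-0.0044,0],"roll":-0.34,"jaw":1},{"slide":[0.002,-0.0044,0],"roll":-0.51,"jaw":1},{"slide":[0.002,-0.0044,0],"roll":-0.68,"jaw":1},{"slide":[0.002,-0.0044,0],"roll":-0.85,"jaw":1},{"slide":[0.002,-0.0044,0.03],"roll":-1,"jaw":1},{"slide":[0.002,-0.0044,0.08],"roll":-1,"jaw":1},{"slide":[0.002,-0.0044,0.1],"roll":-1,"jaw":1},{"slide":[0.002,-0.0044,0.1],"roll":-1,"jaw":1}]'; python3 plan.py .3897,.3078,.0105,259.6
```

```text
time: 19.8
ee_pos: [0.3904, 0.3074, 0.0438]
ee_rot: [-3.128, 0.007, -1.832]
contact_force: [0.2, 0.6, -4.6]
grip_width: 0.434
t 19.8 pos [0.3904 0.3074 0.0438] rot [-179.2    0.4 -105. ] F [ 0.2  0.6 -4.6] w 0.434 q [ 0.52  0.42 -0.52  0.62 -0.   -0.79]
.3897,.3078,.0105,259.6 slide [0.0001, 0.002, 0.0554] roll -0.0762 dist 33
```

```bash
python3 -m inch '[{"slide":[0,0.002,0.02],"roll":-0.076,"jaw":1},{"slide":[0,0.002,0.035],"roll":-0.076,"jaw":1},{"slide":[0,0.002,0.045],"roll":-0.076,"jaw":1},{"slide":[0,0.002,0.05],"roll":-0.076,"jaw":1},{"slide":[0,0.002,0.053],"roll":-0.076,"jaw":1},{"slide":[0,0.002,0.055],"roll":-0.076,"jaw":1},{"slide":[0,0.002,0.055],"roll":-0.076,"jaw":1}]'; python3 plan.py .3897,.3078,.0105,259.6
python3 - <<'E'
from rig import env
import cv2
cv2.imwrite("pics/s5.png",env.snapshot("scene")["color"][150:350,350:600].repeat(3,0).repeat(3,1))
E
```

```text
time: 20.68
ee_pos: [0.39, 0.3084, 0.0117]
ee_rot: [-3.127, 0.007, -1.753]
contact_force: [-2.2, 1.8, 8.4]
grip_width: 0.434
t 20.68 pos [0.39   0.3084 0.0117] rot [-179.2    0.4 -100.4] F [-2.2  1.8  8.4] w 0.434 q [ 0.52  0.47 -0.55  0.54 -0.   -0.86]
.3897,.3078,.0105,259.6 slide [0.0012, 0.0004, 0.002] roll -0.0004 dist 1
```

View pics/s5.png

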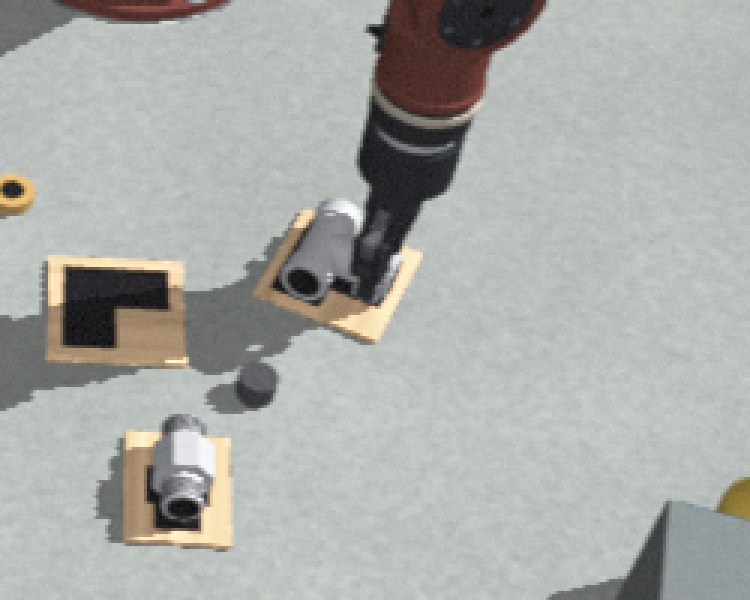

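The tee is seated on its silhouette at about (330,250), with 8 N of contact. Releasing and rising.

```bash
python3 -m inch '[{"slide":[0,0,0.001],"roll":0,"jaw":0.5},{"slide":[0,0,0.001],"roll":0,"jaw":0.3},{"slide":[0,0,0],"roll":0,"jaw":0},{"slide":[0,0,0],"roll":0,"jaw":0},{"slide":[0,0,0],"roll":0,"jaw":0},{"slide":[0,0,0],"roll":0,"jaw":0},{"slide":[0,0,-0.05],"roll":0,"jaw":0},{"slide":[0,0,-0.13],"roll":0,"jaw":0},{"slide":[0,0,-0.18],"roll":0,"jaw":0},{"slide":[0,0,-0.18],"roll":0,"jaw":0}]'; python3 plan.py .5779,-.3769,.12,255.5
```

```text
time: 21.98
ee_pos: [0.3898, 0.3088, 0.1218]
ee_rot: [-3.124, 0.01, -1.753]
contact_force: [-0.5, -0.1, -1.2]
grip_width: 1.003
t 21.98 pos [0.3898 0.3088 0.1218] rot [-179.     0.6 -100.4] F [-0.5 -0.1 -1.2] w 1.003 q [ 0.53  0.32 -0.43  0.81 -0.   -0.86]
.5779,-.3769,.12,255.5 slide [1.0673, -0.515, 0.0013] roll 0.068 dist 711
```

```bash
python3 -m inch '[{"slide":[0.09,-0.043,0],"roll":0.03,"jaw":0},{"slide":[0.18,-0.087,0],"roll":0.06,"jaw":0},{"slide":[0.27,-0.13,0],"roll":0.068,"jaw":0},{"slide":[0.36,-0.174,0],"roll":0.068,"jaw":0},{"slide":[0.45,-0.217,0],"roll":0.068,"jaw":0},{"slide":[0.54,-0.26,0],"roll":0.068,"jaw":0},{"slide":[0.63,-0.304,0],"roll":0.068,"jaw":0},{"slide":[0.72,-0.347,0],"roll":0.068,"jaw":0},{"slide":[0.81,-0.391,0],"roll":0.068,"jaw":0},{"slide":[0.9,-0.434,0],"roll":0.068,"jaw":0},{"slide":[0.99,-0.478,0],"roll":0.068,"jaw":0},{"slide":[1,-0.515,0],"roll":0.068,"jaw":0},{"slide":[1,-0.515,0],"roll":0.068,"jaw":0},{"slide":[1,-0.515,0],"roll":0.068,"jaw":0}]'; python3 plan.py .5779,-.3769,.12,255.5 .5779,-.3769,.003,255.5
```

```text
time: 23.72
ee_pos: [0.5843, -0.336, 0.1201]
ee_rot: [-3.127, 0.012, -1.823]
contact_force: [-0.2, 0.5, 0.5]
grip_width: 1.001
t 23.73 pos [ 0.5843 -0.336   0.1201] rot [-179.1    0.7 -104.5] F [-0.2  0.5  0.5] w 1.001 q [-0.64  0.64  0.1   1.03  0.02 -1.96]
.5779,-.3769,.12,255.5 slide [0.0686, -0.0067, -0.0006] roll 0.0006 dist 41
.5779,-.3769,.003,255.5 slide [0.071, -0.0038, 0.1943] roll 0.0006 dist 124
```

```bash
python3 - <<'E'
from rig import env
import cv2
cv2.imwrite("pics/t6.png",env.snapshot("top")["color"])
E
```

```text
(no output)
```

View pics/t6.png

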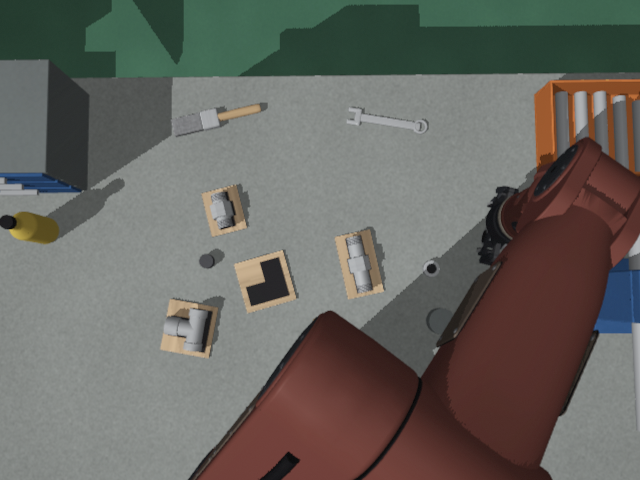

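The three placed fittings sit on their plates at (225,210), (360,264) and (190,328). The gripper hovers near the elbow, so I'm descending to it.

```bash
python3 -m inch '[{"slide":[0.0686,-0.0067,0],"roll":0,"jaw":0},{"slide":[0.0686,-0.0067,0],"roll":0,"jaw":0},{"slide":[0.069,-0.006,0.03],"roll":0,"jaw":0},{"slide":[0.07,-0.005,0.09],"roll":0,"jaw":0},{"slide":[0.071,-0.004,0.15],"roll":0,"jaw":0},{"slide":[0.071,-0.004,0.193],"roll":0,"jaw":0},{"slide":[0.071,-0.004,0.193],"roll":0,"jaw":0},{"slide":[0.071,-0.004,0.193],"roll":0,"jaw":0}]'; python3 plan.py .5779,-.3769,.003,255.5
python3 - <<'E'
from rig import env
import cv2
cv2.imwrite("pics/s7.png",env.snapshot("scene")["color"][100:300,70:320].repeat(3,0).repeat(3,1))
E
```

```text
time: 24.78
ee_pos: [0.5787, -0.3767, 0.0056]
ee_rot: [-3.125, 0.012, -1.823]
contact_force: [0.1, 0.1, 0.2]
grip_width: 0.998
t 24.77 pos [ 0.5787 -0.3767  0.0056] rot [-179.     0.7 -104.4] F [0.1 0.1 0.2] w 0.998 q [-0.69  0.77  0.04  0.83  0.02 -2.01]
.5779,-.3769,.003,255.5 slide [0.0006, 0.0013, 0.0044] roll 0.0013 dist 3
```

View pics/s7.png

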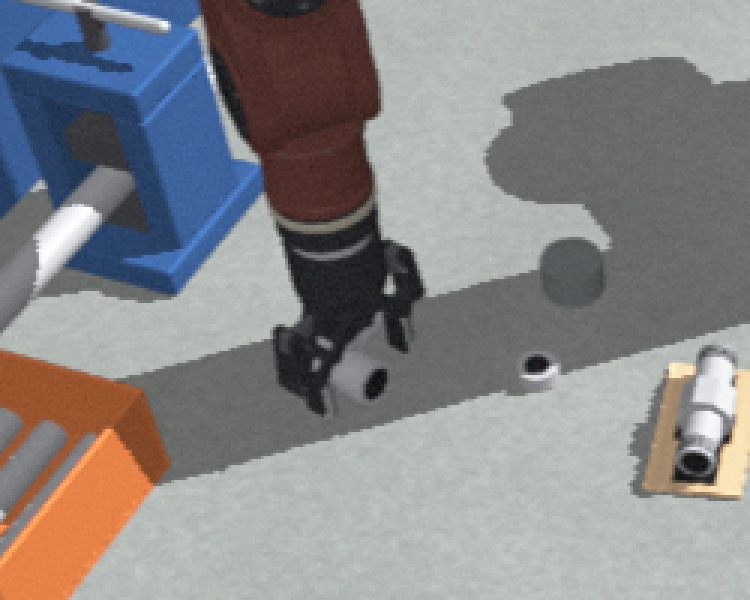

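The fingers are either side of the elbow's x leg, whose mouth is at (375,383). Gripping and lifting.

```bash
python3 -m inch '[{"slide":[0,0,0.002],"roll":0,"jaw":1},{"slide":[0,0,0.002],"roll":0,"jaw":1},{"slide":[0,0,0.002],"roll":0,"jaw":1},{"slide":[0,0,0.002],"roll":0,"jaw":1},{"slide":[0,0,0.002],"roll":0,"jaw":1},{"slide":[0,0,0.002],"roll":0,"jaw":1},{"slide":[0,0,-0.04],"roll":0,"jaw":1},{"slide":[0,0,-0.1],"roll":0,"jaw":1},{"slide":[0,0,-0.17],"roll":0,"jaw":1},{"slide":[0,0,-0.17],"roll":0,"jaw":1},{"slide":[0,0,-0.17],"roll":0,"jaw":1}]' 110; python3 plan.py .5188,.1007,.1,195.4
python3 - <<'E'
from rig import env
import cv2
cv2.imwrite("pics/s8.png",env.snapshot("scene")["color"][100:300,70:320].repeat(3,0).repeat(3,1))
E
```

```text
time: 26.2
ee_pos: [0.5765, -0.3774, 0.107]
ee_rot: [-3.125, 0.012, -1.823]
contact_force: [-0.4, 0.6, -4.0]
grip_width: 0.434
t 26.2 pos [ 0.5765 -0.3774  0.107 ] rot [-179.1    0.7 -104.4] F [-0.4  0.6 -4. ] w 0.434 q [-0.69  0.67  0.14  1.02  0.02 -2.01]
.5188,.1007,.1,195.4 slide [-0.7475, 0.292, 0.0158] roll 1.0028 dist 482
```

View pics/s8.png

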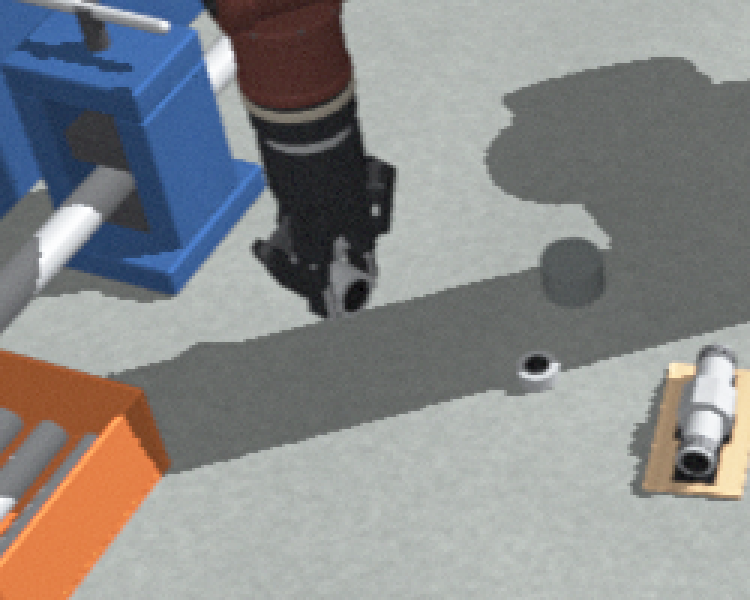

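```bash
python3 -m inch '[{"slide":[-0.07,0.027,0],"roll":0.1,"jaw":1},{"slide":[-0.15,0.059,0],"roll":0.2,"jaw":1},{"slide":[-0.23,0.09,0],"roll":0.3,"jaw":1},{"slide":[-0.31,0.121,0],"roll":0.4,"jaw":1},{"slide":[-0.39,0.152,0],"roll":0.5,"jaw":1},{"slide":[-0.47,0.184,0],"roll":0.6,"jaw":1},{"slide":[-0.55,0.215,0],"roll":0.7,"jaw":1},{"slide":[-0.63,0.246,0],"roll":0.8,"jaw":1},{"slide":[-0.7,0.273,0],"roll":0.9,"jaw":1},{"slide":[-0.7475,0.292,0],"roll":1,"jaw":1},{"slide":[-0.7475,0.292,0],"roll":1,"jaw":1},{"slide":[-0.7475,0.292,0.015],"roll":1,"jaw":1},{"slide":[-0.7475,0.292,0.015],"roll":1,"jaw":1}]'; python3 plan.py .5188,.1007,.0115,195.4
python3 - <<'E'
from rig import env
import cv2
cv2.imwrite("pics/s9.png",env.snapshot("scene")["color"][130:330,300:550].repeat(3,0).repeat(3,1))
E
```

```text
time: 27.88
ee_pos: [0.5176, 0.1001, 0.0989]
ee_rot: [3.138, 0.017, -2.871]
contact_force: [-0.2, -0.4, -2.7]
grip_width: 0.435
t 27.88 pos [0.5176 0.1001 0.0989] rot [ 179.8    1.  -164.5] F [-0.2 -0.4 -2.7] w 0.435 q [ 0.05  0.4  -0.38  0.78  0.01 -0.22]
.5188,.1007,.0115,195.4 slide [0.0002, -0.0, 0.1457] roll 0.0021 dist 87
```

View pics/s9.png

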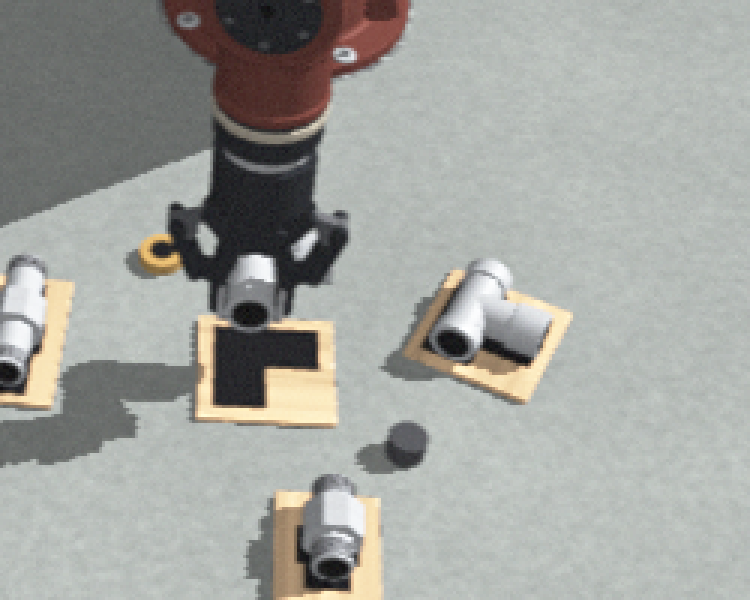

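```bash
python3 -m inch '[{"slide":[0,0,0.04],"roll":0,"jaw":1},{"slide":[0,0,0.08],"roll":0,"jaw":1},{"slide":[0,0,0.105],"roll":0,"jaw":1},{"slide":[0,0,0.12],"roll":0,"jaw":1},{"slide":[0,0,0.13],"roll":0,"jaw":1},{"slide":[0,0,0.136],"roll":0,"jaw":1},{"slide":[0,0,0.14],"roll":0,"jaw":1},{"slide":[0,0,0.143],"roll":0,"jaw":1},{"slide":[0,0,0.1455],"roll":0,"jaw":1},{"slide":[0,0,0.1455],"roll":0,"jaw":1}]'; python3 plan.py .5188,.1007,.0105,195.4
```

```text
time: 29.18
ee_pos: [0.5196, 0.1008, 0.0123]
ee_rot: [3.138, 0.018, -2.871]
contact_force: [-0.6, 0.4, -0.2]
grip_width: 0.432
t 29.18 pos [0.5196 0.1008 0.0123] rot [ 179.8    1.  -164.5] F [-0.6  0.4 -0.2] w 0.432 q [ 0.05  0.51 -0.46  0.58  0.01 -0.22]
.5188,.1007,.0105,195.4 slide [0.0014, 0.0001, 0.003] roll 0.0019 dist 2
```

```bash
python3 - <<'E'
from rig import env
import cv2
a=env.snapshot("scene")["color"][180:330,320:500]; b=env.snapshot("top")["color"][205:355,180:360]
import numpy as np
cv2.imwrite("pics/s10.png",cv2.resize(np.hstack([a,b]),(792,330)))
E
```

```text
(no output)
```

View pics/s10.png

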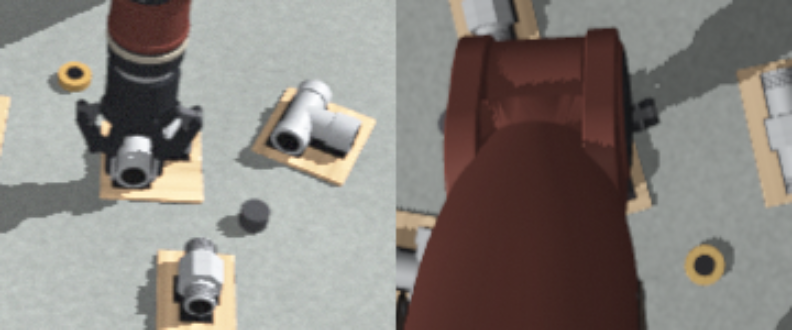

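The load is only partly on the plate, with vertical force up from −2.7 N to about 0. I'll press about 2 mm lower before releasing.

```bash
python3 -m inch '[{"slide":[0.001,0,0.0015],"roll":0,"jaw":1},{"slide":[0.001,0,0.003],"roll":0,"jaw":1},{"slide":[0.001,0,0.003],"roll":0,"jaw":1},{"slide":[0.001,0,0.003],"roll":0,"jaw":1}]'; python3 plan.py .5188,.1007,.0105,195.4
```

```text
time: 29.78
ee_pos: [0.5198, 0.1009, 0.0118]
ee_rot: [3.138, 0.02, -2.871]
contact_force: [-2.5, 0.5, 14.3]
grip_width: 0.436
t 29.77 pos [0.5198 0.1009 0.0118] rot [ 179.8    1.1 -164.5] F [-2.5  0.5 14.3] w 0.436 q [ 0.05  0.51 -0.46  0.57  0.01 -0.22]
.5188,.1007,.0105,195.4 slide [0.0017, 0.0001, 0.0021] roll 0.002 dist 2
```

Seated firmly at 14 N. Releasing and retreating well clear of both views.

```bash
python3 -m inch '[{"slide":[0,0,0],"roll":0,"jaw":0.5},{"slide":[0,0,0],"roll":0,"jaw":0.3},{"slide":[0,0,0],"roll":0,"jaw":0},{"slide":[0,0,0],"roll":0,"jaw":0},{"slide":[0,0,0],"roll":0,"jaw":0},{"slide":[0,0,0],"roll":0,"jaw":0},{"slide":[0,0,-0.05],"roll":0,"jaw":0},{"slide":[0,0,-0.13],"roll":0,"jaw":0},{"slide":[0,0,-0.2],"roll":0,"jaw":0},{"slide":[0,0,-0.25],"roll":0,"jaw":0},{"slide":[0,0,-0.25],"roll":0,"jaw":0}]'; python3 plan.py .3,-.3,.2,195.4
```

```text
time: 31.15
ee_pos: [0.5186, 0.0997, 0.1641]
ee_rot: [3.139, 0.024, -2.871]
contact_force: [-0.4, -0.2, -0.8]
grip_width: 1.003
t 31.15 pos [0.5186 0.0997 0.1641] rot [ 179.9    1.4 -164.5] F [-0.4 -0.2 -0.8] w 1.003 q [ 0.05  0.33 -0.29  0.93  0.01 -0.22]
.3,-.3,.2,195.4 slide [0.5277, -0.5442, -0.0739] roll 0.002 dist 457
```

```bash
python3 -m inch '[{"slide":[0.06,-0.06,-0.02],"roll":0,"jaw":0},{"slide":[0.12,-0.12,-0.04],"roll":0,"jaw":0},{"slide":[0.18,-0.18,-0.06],"roll":0,"jaw":0},{"slide":[0.24,-0.24,-0.07],"roll":0,"jaw":0},{"slide":[0.3,-0.3,-0.07],"roll":0,"jaw":0},{"slide":[0.36,-0.36,-0.07],"roll":0,"jaw":0},{"slide":[0.42,-0.42,-0.07],"roll":0,"jaw":0},{"slide":[0.48,-0.48,-0.07],"roll":0,"jaw":0},{"slide":[0.527,-0.544,-0.07],"roll":0,"jaw":0},{"slide":[0.527,-0.544,-0.07],"roll":0,"jaw":0},{"slide":[0.527,-0.544,-0.07],"roll":0,"jaw":0},{"slide":[0.527,-0.544,-0.07],"roll":0,"jaw":0}]'; python3 - <<'E'
from rig import env
import cv2
print(env.state()["ee_pos"])
a=env.snapshot("top")["color"];cv2.imwrite("pics/top11.png",a);b=env.snapshot("scene")["color"];cv2.imwrite("pics/scene11.png",b)
cv2.imwrite("pics/tz11.png",a[180:370,145:395].repeat(3,0).repeat(3,1))
cv2.imwrite("pics/sz11.png",b[180:370,270:520].repeat(3,0).repeat(3,1))
E
```

```text
time: 32.65
ee_pos: [0.3006, -0.2986, 0.1973]
ee_rot: [3.138, 0.024, -2.869]
contact_force: [-0.3, 0.2, 0.5]
grip_width: 0.999
[ 0.30062857 -0.29863601  0.19728355]
```

View pics/tz11.png

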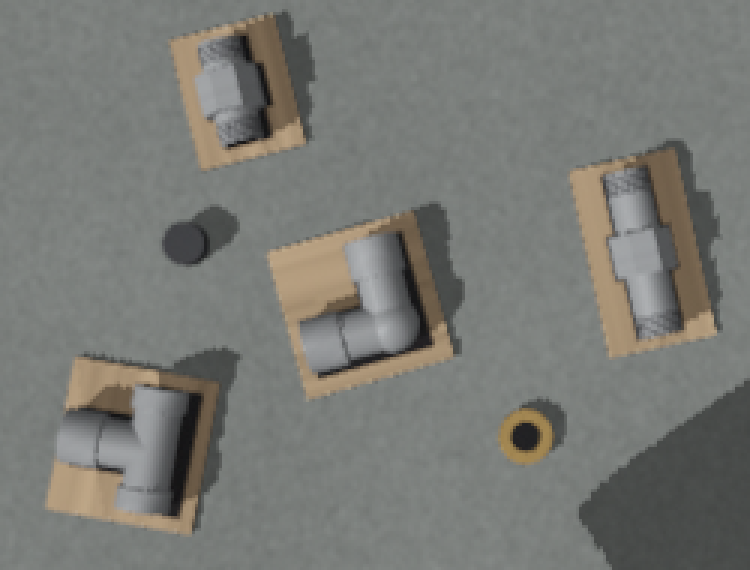

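View pics/sz11.png

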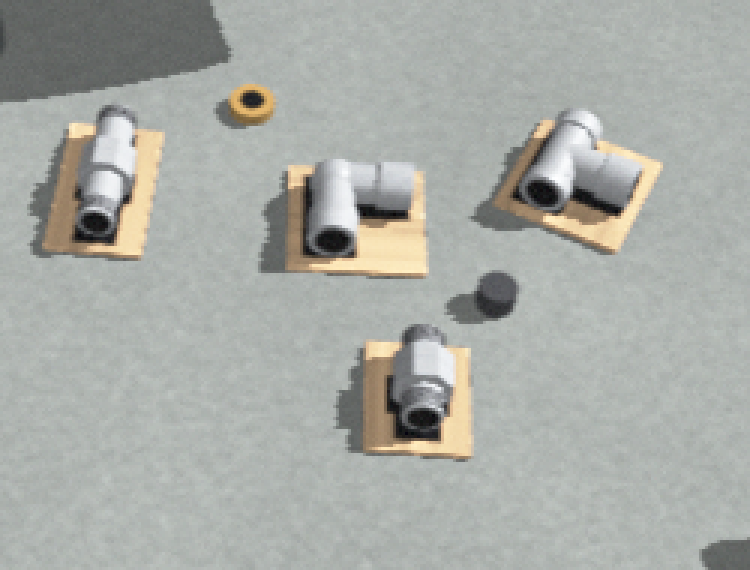

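All four lie flat and covering their silhouettes, oriented correctly. Next, a numeric check against the plates, with the same masks cast at the raised height.

```bash
python3 - <<'E'
from h import *
im=cv2.imread("pics/top11.png");hsv=cv2.cvtColor(im,cv2.COLOR_BGR2HSV)
wood=((hsv[...,0]<25)&(hsv[...,1]>60)).astype(np.uint8)
P=dict(short=(.6432,.206,14.1,.028,(225,210)),long=(.5233,-.0912,12.5,.028,(360,264)),tee=(.3846,.2803,-10.4,.026,(187,328)),elbow=(.486,.1145,15.4,.026,(265,280)))
t=im.astype(np.float32)
for n,(x,y,a,z,c) in P.items():
    m=np.zeros(im.shape[:2],np.uint8); cv2.circle(m,c,36,1,-1)
    k=((hsv[...,1]<28)&(hsv[...,2]>52)).astype(np.uint8)&m  # fitting: grey, brighter than black
    q=(t[...,0]-t[...,1])/t.sum(2); k&=(cv2.GaussianBlur(q,(5,5),1)>-.001).astype(np.uint8)
    k=cv2.medianBlur(k,3); cc=max(cv2.findContours(k,0,1)[0],key=cv2.contourArea)[:,0]
    w=ray(cc,z)-[x,y]; A=np.radians(a); l=np.c_[w[:,0]*np.cos(A)+w[:,1]*np.sin(A),-w[:,0]*np.sin(A)+w[:,1]*np.cos(A)]
    r=cv2.minAreaRect(l.astype(np.float32)); print(n,"local min",np.round(l.min(0)*1e3,1),"max",np.round(l.max(0)*1e3,1),"rect c",np.round(np.array(r[0])*1e3,1),np.round(np.array(r[1])*1e3,1),round(r[2],1))
E
```

```text
short local min [-38.5 -20.6] max [34.6 22.1] rect c [-1.9  0.7] [42.7 73. ] 89.7
long local min [-58.5 -18. ] max [57.  21.7] rect c [-0.8  1.7] [115.4  39.7] 1.0
tee local min [-41.5 -38.4] max [43.  50.2] rect c [0.3 6.3] [84.3 87.8] 1.0
elbow local min [-40.  -39.4] max [41.7 43.2] rect c [0.9 1.9] [81.5 82.9] 0.2
```

All offsets are within about 5 mm (tolerance 12 mm) and turns within about 1°. Handing in.

```bash
python3 - <<'E'
from rig import env
print(env.state()["time"]); print(env.close_job())
E
```

```text
32.75
the job is handed in; nothing more can be done
None
```

I placed all four fittings on their own plates and handed the job in at 32.75 s of the 102 s allowed. I gripped the unions by the nut, the tee by its branch collar and the elbow by one leg. Each was lowered until the wrist force showed it resting on its plate, then released.

**Final checks:** both camera views show each fitting flat, covering its silhouette and pointing the right way, with the gripper well clear. The top-view measurement gave offsets of about 2 mm for the unions and elbow, and about 4 mm in y for the tee (limit 12 mm). Turn errors were about 1° or less (limit about 14°).

**Checks that disagreed or were skipped:**
- **Tee:** its outline was centred about 6 mm off in y. Allowing for the raised mouth seen at an angle and a dark shaded edge, I read that as 3 to 5 mm.
- **Elbow:** at first it rested only partly on the plate, at about 0 N, so I lowered it until it read 14 N before letting go.
- **Gripper tilt:** the tool drifted to a 1.4° tilt over the job, with no visible effect.
- **Not measured:** I did not measure the fittings' height or speed directly.

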